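Line up the laundry canisters by size

TASK

The four washed canisters are standing on the drying mat: put the set back on the wooden board in order of size, one upright and centred on each cork mat, the largest next to the detergent bottle and stepping down to the smallest next to the soap dish. Set each one down gently, without dropping or toppling any, and leave the bottle and the soap dish where they stand.

Things in the scene. Friction and masses are not known exactly. Their poses are not given: they have to be found in the camera images.
- canister_a: The largest and tallest of four like canisters, loose: white tin body 78 mm dia x 102 mm, fixed bamboo lid 80 mm dia x 12 mm, on it an upright cylindrical bamboo knob 24 mm dia x 28 mm, the place to grip; 142 mm tall in all, about 0.45 kg. Origin: centre of the underside, z up. At the start upright on the thin grey drying mat, underside at z = 0.
- canister_b: The second largest of four like canisters, loose: white tin body 66 mm dia x 80 mm, fixed bamboo lid 68 mm dia x 12 mm, on it an upright cylindrical bamboo knob 24 mm dia x 28 mm, the place to grip; 120 mm tall in all, about 0.34 kg. Origin: centre of the underside, z up. At the start upright on the thin grey drying mat, underside at z = 0.
- canister_c: The third largest of four like canisters, loose: white tin body 54 mm dia x 58 mm, fixed bamboo lid 56 mm dia x 12 mm, on it an upright cylindrical bamboo knob 24 mm dia x 28 mm, the place to grip; 98 mm tall in all, about 0.24 kg. Origin: centre of the underside, z up. At the start upright on the thin grey drying mat, underside at z = 0.
- canister_d: The smallest of four like canisters, loose: white tin body 42 mm dia x 36 mm, fixed bamboo lid 44 mm dia x 12 mm, on it an upright cylindrical bamboo knob 24 mm dia x 28 mm, the place to grip; 76 mm tall in all, about 0.15 kg. Origin: centre of the underside, z up. At the start upright on the thin grey drying mat, underside at z = 0.
- cork_1: One of four like round cork mats, 80 mm dia, 4 mm thick, fixed in a straight row 88 mm apart (centres) on a fixed brown board 350 x 110 mm, 16 mm high. Which name is at which place in the row differs from start to start. Origin: centre of its underside, z = 16 mm; its top is at z = 20 mm. The row runs along its y axis.
- cork_2: One of four like round cork mats, 80 mm dia, 4 mm thick, fixed in a straight row 88 mm apart (centres) on a fixed brown board 350 x 110 mm, 16 mm high. Which name is at which place in the row differs from start to start. Origin: centre of its underside, z = 16 mm; its top is at z = 20 mm. The row runs along its y axis.
- cork_3: One of four like round cork mats, 80 mm dia, 4 mm thick, fixed in a straight row 88 mm apart (centres) on a fixed brown board 350 x 110 mm, 16 mm high. Which name is at which place in the row differs from start to start. Origin: centre of its underside, z = 16 mm; its top is at z = 20 mm. The row runs along its y axis.
- cork_4: One of four like round cork mats, 80 mm dia, 4 mm thick, fixed in a straight row 88 mm apart (centres) on a fixed brown board 350 x 110 mm, 16 mm high. Which name is at which place in the row differs from start to start. Origin: centre of its underside, z = 16 mm; its top is at z = 20 mm. The row runs along its y axis.
- detergent_bottle: Blue plastic detergent bottle with white label and white cap, loose, standing on the counter just beyond one end of the board (either end), in line with the row, its centre 88 mm from the centre of the nearest cork mat. 76 mm across the row, 60 mm along it, 118 mm tall. Origin: centre of its underside.
- soap_dish: White ceramic soap dish with a pale bar of soap, loose, standing on the counter just beyond the other end of the board, in line with the row, its centre 88 mm from the centre of the nearest cork mat. 85 mm across the row, 60 mm along it, 26 mm tall. Origin: centre of its underside.

How it is judged (in metres and radians):
At the end, for the whole second after the job is handed in: Along the row from the detergent bottle stand canisters a, b, c, d, one per cork mat: upright (0.08 rad), axis within 12 mm of the mat centre, underside at 20 mm height (4 mm either way), released and at rest; bottle and soap dish within 15 mm of their starts ((horizontal distance between canister_a and cork_1 below 0.012 m or horizontal distance between canister_a and cork_2 below 0.012 m or horizontal distance between canister_a and cork_3 below 0.012 m or horizontal distance between canister_a and cork_4 below 0.012 m) and horizontal distance between canister_a and detergent_bottle between 0.053 and 0.123 m and height (world z) of canister_a between 0.016 and 0.024 m and angle between each of canister_a, canister_b, canister_c, canister_d's own z axis and vertical below 0.08 rad and linear speed of each of canister_a, canister_b, canister_c, canister_d below 0.02 m/s and angular speed of each of canister_a, canister_b, canister_c, canister_d below 0.2 rad/s and (horizontal distance between canister_b and cork_1 below 0.012 m or horizontal distance between canister_b and cork_2 below 0.012 m or horizontal distance between canister_b and cork_3 below 0.012 m or horizontal distance between canister_b and cork_4 below 0.012 m) and horizontal distance between canister_b and detergent_bottle between 0.141 and 0.211 m and height (world z) of canister_b between 0.016 and 0.024 m and (horizontal distance between canister_c and cork_1 below 0.012 m or horizontal distance between canister_c and cork_2 below 0.012 m or horizontal distance between canister_c and cork_3 below 0.012 m or horizontal distance between canister_c and cork_4 below 0.012 m) and horizontal distance between canister_c and detergent_bottle between 0.229 and 0.299 m and height (world z) of canister_c between 0.016 and 0.024 m and (horizontal distance between canister_d and cork_1 below 0.012 m or horizontal distance between canister_d and cork_2 below 0.012 m or horizontal distance between canister_d and cork_3 below 0.012 m or horizontal distance between canister_d and cork_4 below 0.012 m) and horizontal distance between canister_d and detergent_bottle between 0.317 and 0.387 m and height (world z) of canister_d between 0.016 and 0.024 m and distance of each of detergent_bottle, soap_dish from where it was at the start of the episode below 0.015 m); the robot touches nothing.
It fails at once if a canister is tipped by more than 0.7 rad (toppled) (angle between any of canister_a, canister_b, canister_c, canister_d's own z axis and vertical above 0.7 rad).
It fails at once if a canister is dropped or knocked: it moves faster than 0.6 m/s while the robot is not touching it (a fall of about 18 mm) ((contact force between each of the fingers, the arm and canister_a below 0.05 N and linear speed of canister_a above 0.6 m/s) or (contact force between each of the fingers, the arm and canister_b below 0.05 N and linear speed of canister_b above 0.6 m/s) or (contact force between each of the fingers, the arm and canister_c below 0.05 N and linear speed of canister_c above 0.6 m/s) or (contact force between each of the fingers, the arm and canister_d below 0.05 N and linear speed of canister_d above 0.6 m/s)).
It fails at once if the detergent bottle or the soap dish is moved more than 15 mm (distance of any of detergent_bottle, soap_dish from where it was at the start of the episode above 0.015 m).
It also fails if it takes over 106 s, if anything falls off the work surface, if the arm or the gripper's body presses on something with over 40 N, if the wrist force passes 120 N, or if a joint passes its speed limit or range.

ROBOT

A 7-joint arm with a two-finger parallel gripper is mounted at the origin on the work surface. World frame = base frame: x ahead of the robot, y to its left, z up, the work surface at z = 0. Lengths are in m, angles in degrees, forces in N, time in s.
With the tool pointing down it reaches from about 0.425 to 0.875 m from the base axis. Payload 4.7 kg.
Tool frame: the origin (TCP) lies midway between the tips of the shut fingers; the grasp point (between the pads) lies 19 mm behind it (env.grip_point_offset is the distance from the TCP to the grasp point, in m); z points along the fingers, y is the line along which they close (so a half turn about z gives the same grasp; the last joint's range is limited). The gripper opens to 87 mm and grips with 3 to 60 N. Pads are 19 mm wide; open, the fingers measure 117 mm over their backs; the gripper's body (75 mm by 190 mm) begins 51 mm behind the grasp point.
Start: joints at [72.542, 18.392, -4.016, 83.108, 1.295, 78.541, -3.26], TCP at [0.204, -0.617, 0.223] pointing down, gripper open.
Joint ranges: [-163.93, 163.93], [-17.29, 119.83], [-79.2, 71.16], [3.27, 140.29], [-89.18, 269.18], [5.43, 117.66], [-154.24, 154.24]. Speed limits (degrees/s): [147.25, 147.25, 180, 180, 180, 180, 180].

INTERFACE

Orientations are given as [roll, pitch, yaw] about the fixed x, y, z axes, in that order (R = Rz(yaw) Ry(pitch) Rx(roll)).
In Python, from cell import env gives the robot as it stands.
- The arm moves only by the shell command python3 -m jog 'ROWS' [FORCE]. ROWS is JSON, a list of rows, each a list of 7 numbers: the shift along the tool's x, y, z in m, then the turn, a rotation vector about the tool's x, y, z in rad, then the finger opening in m, from 0 to 0.087. A call has 1 to 12 rows; each row shifts and turns the commanded pose from where the row before left it, along the tool's axes as they then stand; what a row does not reach is not made up. A row lasts 1/12 s, in which the tool goes at most 41.7 mm and 7.16 degrees, less where a joint would pass 70% of its speed; a pose out of reach is approached as far as the arm can. A call is refused whole if a number of a shift passes 0.0417 or a number of a turn 0.125, either way. A call with a gripper value outside its range is refused whole. The fingers move at their own pace and stop on an object; FORCE is the grip in N (left out, the last holds). Time passes only in rows, so rows that do not move let the fingers close. It gives the time, the measured TCP pose, the force, the opening and the grip force at its end, in the units of the state.
- env.get_obs(): the state, without advancing time (a new reading comes with each control period).
- env.read_camera(name): name is "side" or "top" or "wrist"; returns the picture (420x560x3 uint8, blue, green, red); there is no depth.
- env.get_calibration(name): a dict with "fov_y" (degrees; the focal length in pixels is half the picture's height over the tangent of half this angle, whatever the lens; pixels are square), "cx", "cy" (the principal point, pixels), "pose" (4x4, takes a point from camera to world coordinates). Camera axes: x right, y up, looking along -z (the intrinsics and any distortion apply to the point x, -y, -z); pixel columns grow to the right and rows downward; lengths in m; the calibration is good to about 2 mm. A picture is of the moment at which its call begins: read the wrist's pose just before it. get_calibration takes no time and is no camera call; for the wrist camera it gives the pose at the moment of the call.
- env.sign_off(): hands the job in; it is judged then, once.
The state is a dict: "time_s": time; "qpos": joint angles; "joint_velocities": joint speeds; "effort": joint torques, N m; "tool_pos": TCP position; "tool_rot": TCP orientation; "force": force on the tool from outside, world axes, zero at the start; "wrist_torque": the same for the moment, N m; "grip_width": finger opening in m; "grasp_force": force on a finger pad.
Only numpy, scipy, OpenCV 4.12 (cv2) and the standard library are available. Lean on these libraries where they do the work, as an engineer would, in place of code of your own. Each camera call takes 0.05 s, during which the arm holds its last target. There are 200 camera calls.

## Working session

There is one attempt and no reset: what is moved stays moved. The work goes in short steps, Python scripts to look and compute and a shell command to move; the robot and the scene stay as the last step left them, time stands still between calls to the robot, and variables do not carry over. Pictures are saved under pics/ and viewed, at most 14 in all, crops included, and the job is handed in when it is done.

```bash
mkdir -p pics
python3 - <<'E'
from cell import env
import cv2,numpy as np
print(env.get_obs())
for n in("top","side"):
    c=env.get_calibration(n);print(n,c); cv2.imwrite(f"pics/{n}0.png",env.read_camera(n))
E
```

```text
{'time_s': 0.0, 'qpos': array([72.54345651, 18.43989049, -4.0160416 , 83.173822  ,  1.29603332,
       78.54124329, -3.25937762]), 'joint_velocities': array([ 0.02750992,  0.0532127 , -0.04185705, -0.02491018,  0.02768998,
        0.09640995,  0.06314584]), 'effort': array([-8.85932459e-04, -4.91290784e+01, -4.04230328e-01, -3.12524736e+01,
       -6.38586120e-02,  4.39903478e-02,  1.80799534e-04]), 'tool_pos': array([ 0.20349038, -0.61674834,  0.22146164]), 'tool_rot': array([-1.79890347e+02,  6.56913620e-03,  1.82675883e+01]), 'force': array([ 0.36377663, -0.44886041,  0.6985305 ]), 'wrist_torque': array([0.05378437, 0.02330503, 0.03036252]), 'grasp_force': 0.0, 'grip_width': 0.08682458888119121}
top {'fov_y': 51.14199992861868, 'cx': 279.9348438905053, 'cy': 211.9883437495823, 'pose': array([[-0.0143273 ,  0.99631296, -0.08458845,  0.47368725],
       [-0.9998758 , -0.01372007,  0.00775561,  0.00906659],
       [ 0.00656645,  0.08468906,  0.99638579,  0.77115167],
       [ 0.        ,  0.        ,  0.        ,  1.        ]])}
side {'fov_y': 47.99200147056635, 'cx': 277.59850263666016, 'cy': 202.63671825217267, 'pose': array([[ 0.91628955,  0.23963367, -0.32091925,  0.24150784],
       [-0.40051409,  0.54544898, -0.73625666, -0.62186564],
       [-0.00138681,  0.80315697,  0.59576586,  0.55384348],
       [ 0.        ,  0.        ,  0.        ,  1.        ]])}
```

View pics/top0.png

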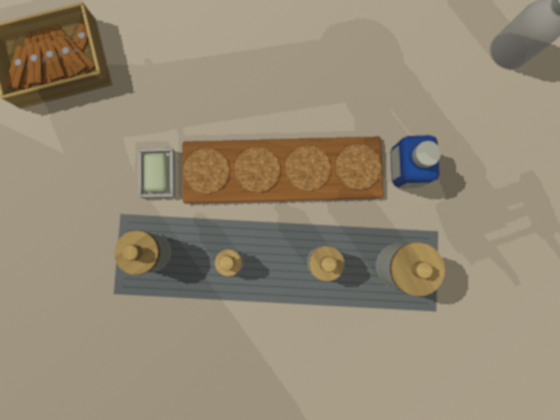

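View pics/side0.png

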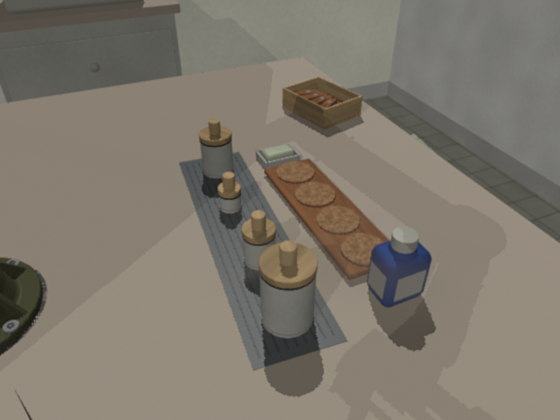

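Top view: corks in a row at about (207,171), (257,170), (308,168) and (358,167), with the soap dish left at (157,173) and the bottle right at (416,160). The canisters are b (137,252), d (228,263), c (327,265) and a (417,270). The side view agrees.

```bash
cat > h.py <<'E'
import cv2,numpy as np
from cell import env
def ray(cal,uv):
    f=210/np.tan(np.radians(cal["fov_y"]/2)); P=np.array(cal["pose"])
    d=P[:3,:3]@np.array([(uv[0]-cal["cx"])/f,-(uv[1]-cal["cy"])/f,-1]); return P[:3,3],d
def plane(cal,uv,z):
    o,d=ray(cal,uv); return o+d*(z-o[2])/d[2]
def tri(c1,u1,c2,u2):
    A=np.zeros((3,3));b=np.zeros(3);L=[ray(c1,u1),ray(c2,u2)]
    for o,d in L:
        d=d/np.linalg.norm(d);M=np.eye(3)-np.outer(d,d);A+=M;b+=M@o
    p=np.linalg.solve(A,b)
    return p,max(np.linalg.norm(np.cross(p-o,d/np.linalg.norm(d))) for o,d in L)
def proj(cal,p):
    f=210/np.tan(np.radians(cal["fov_y"]/2)); P=np.array(cal["pose"]);q=P[:3,:3].T@(np.asarray(p)-P[:3,3])
    return np.array([cal["cx"]-f*q[0]/q[2],cal["cy"]+f*q[1]/q[2]])
def blobs(img,lo,hi,amin=100,k=0):
    m=cv2.inRange(cv2.cvtColor(img,cv2.COLOR_BGR2HSV),lo,hi)
    if k:m=cv2.morphologyEx(m,cv2.MORPH_OPEN,cv2.getStructuringElement(cv2.MORPH_ELLIPSE,(k,k)))
    cs,_=cv2.findContours(m,cv2.RETR_EXTERNAL,cv2.CHAIN_APPROX_NONE)
    return m,[c for c in cs if cv2.contourArea(c)>amin]
E
python3 - <<'E'
from h import *
for n,pts in(("top",[(110,240),(137,238),(131,252),(228,274),(327,278),(400,280),(425,270),(207,171),(308,168),(230,150),(150,300)]),("side",[(216,127),(216,137),(230,185),(258,230),(288,245),(285,262),(295,172),(338,219),(275,175)])):
    h=cv2.cvtColor(cv2.imread(f"pics/{n}0.png"),cv2.COLOR_BGR2HSV)
    print(n,[(p,h[p[1]-1:p[1]+2,p[0]-1:p[0]+2].reshape(-1,3).mean(0).round().tolist()) for p in pts])
t=cv2.imread("pics/top0.png")
a=cv2.resize(t[215:310,90:460],None,fx=2.1,fy=2.1,interpolation=cv2.INTER_CUBIC)
s=cv2.imread("pics/side0.png");b=cv2.resize(s[100:340,170:330],None,fx=1.6,fy=1.6,interpolation=cv2.INTER_CUBIC)
o=np.zeros((600,780,3),np.uint8);o[:a.shape[0],:a.shape[1]]=a;o[210:210+b.shape[0],:b.shape[1]]=b
cv2.imwrite("pics/crop1.png",o)
E
```

```text
top [((110, 240), [20.0, 48.0, 159.0]), ((137, 238), [20.0, 122.0, 162.0]), ((131, 252), [20.0, 121.0, 171.0]), ((228, 274), [20.0, 116.0, 169.0]), ((327, 278), [20.0, 122.0, 160.0]), ((400, 280), [20.0, 122.0, 158.0]), ((425, 270), [21.0, 118.0, 182.0]), ((207, 171), [17.0, 140.0, 150.0]), ((308, 168), [17.0, 140.0, 153.0]), ((230, 150), [15.0, 162.0, 125.0]), ((150, 300), [20.0, 48.0, 158.0])]
side [((216, 127), [18.0, 105.0, 90.0]), ((216, 137), [18.0, 107.0, 77.0]), ((230, 185), [18.0, 103.0, 102.0]), ((258, 230), [18.0, 99.0, 107.0]), ((288, 245), [19.0, 90.0, 161.0]), ((285, 262), [18.0, 90.0, 112.0]), ((295, 172), [14.0, 116.0, 126.0]), ((338, 219), [14.0, 114.0, 129.0]), ((275, 175), [13.0, 136.0, 117.0])]
```

View pics/crop1.png

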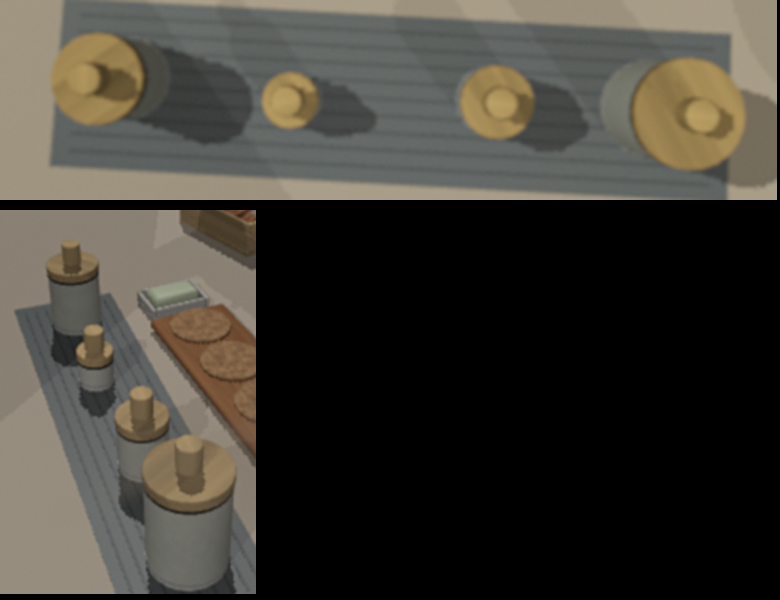

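The crop shows all four knobs clearly in both views; the caps are brighter than the lids. In full top-view pixels the caps are at about b (131,252), d (227,263), c (329,264) and a (425,270).

```bash
cat > m.py <<'E'
from h import *
t=cv2.imread("pics/top0.png");s=cv2.imread("pics/side0.png")
ct,cs=env.get_calibration("top"),env.get_calibration("side")
_,T=blobs(t,(18,85,60),(25,255,255),300,5)
lid=sorted([cv2.fitEllipse(cv2.convexHull(c)) for c in T if 200<cv2.boundingRect(c)[1]<320],key=lambda e:e[0][0])
print("lids",[[np.round(e[0],1).tolist(),np.round(e[1],1).tolist()] for e in lid])
v=cv2.cvtColor(t,cv2.COLOR_BGR2HSV)
k=[]
for e,g in zip(lid,[(131,252),(227,263),(329,264),(425,270)]):
    x,y=g;w=v[y-14:y+15,x-14:x+15];V=cv2.GaussianBlur(w[...,2],(3,3),0)
    L=np.percentile(V[(w[...,1]>85)],55); best=None
    for th in range(160,190,3):
        n,lab,st,cen=cv2.connectedComponentsWithStats((V>th).astype(np.uint8))
        l=lab[14,14]
        if l: print("  th",th,st[l][2:].tolist(),(cen[l]+[x-14,y-14]).round(1).tolist(),end=";")
    print()
m,S=blobs(s,(15,70,50),(25,255,255),150)
for c in S:
    x,y,w,h=cv2.boundingRect(c)
    if not(190<x<330 and 100<y<260):continue
    rows=[(r,*(lambda q:(q.min(),q.max()))(np.where(m[r,x:x+w])[0]+x)) for r in range(y,y+14) if m[r,x:x+w].any()]
    print("side",(x,y,w,h),[tuple(map(int,r)) for r in rows])
C=[]
for im,lo,hi,reg in((t,(16,120,100),(19,255,255),(180,385,130,205)),(s,(13,90,80),(16,125,255),(260,400,150,280))):
    hsv=cv2.cvtColor(im,cv2.COLOR_BGR2HSV)
    m,B=blobs(im,lo,hi,200,5)
    C.append([[np.round(a,1).tolist() for a in cv2.fitEllipse(cv2.convexHull(c))[:2]] for c in B if reg[0]<cv2.boundingRect(c)[0]<reg[1] and reg[2]<cv2.boundingRect(c)[1]<reg[3]])
    print("cork",C[-1])
E
python3 m.py
```

```text
lids [[[136.3, 252.2], [43.5, 45.2]], [[227.9, 262.3], [26.2, 27.1]], [[326.4, 263.4], [34.5, 35.3]], [[417.4, 268.9], [52.7, 55.3]]]
  th 160 [21, 21, 260] [126.7, 247.9];  th 163 [13, 13, 123] [128.4, 251.7];  th 166 [10, 13, 92] [128.7, 251.6];  th 169 [6, 11, 55] [128.8, 251.6];
  th 160 [18, 21, 255] [223.5, 264.5];  th 163 [17, 20, 238] [223.5, 264.6];  th 166 [17, 18, 213] [223.4, 264.7];  th 169 [16, 18, 189] [223.5, 264.7];  th 172 [15, 17, 153] [223.4, 264.4];  th 175 [14, 16, 109] [223.6, 263.8];  th 178 [11, 9, 68] [224.4, 262.1];  th 181 [9, 6, 31] [223.7, 262.4];
  th 160 [13, 14, 139] [328.0, 264.2];  th 163 [13, 13, 130] [328.1, 264.2];  th 166 [13, 12, 123] [328.0, 264.4];  th 169 [13, 12, 111] [328.0, 264.4];  th 172 [12, 10, 94] [328.0, 264.4];  th 175 [11, 9, 76] [327.8, 264.9];  th 178 [11, 8, 55] [327.5, 264.8];  th 181 [6, 4, 16] [326.1, 264.3];
  th 160 [15, 15, 162] [424.0, 269.8];  th 163 [15, 14, 153] [423.9, 269.9];  th 166 [15, 13, 141] [423.9, 270.2];  th 169 [13, 12, 127] [423.8, 270.4];  th 172 [13, 12, 113] [423.6, 270.5];  th 175 [13, 10, 94] [423.5,
[... 1456 characters left out ...]
63, 283, 304), (164, 284, 307), (165, 282, 308), (166, 280, 310), (167, 279, 310), (168, 278, 310), (169, 277, 312), (170, 276, 312), (171, 276, 313), (172, 278, 312), (173, 277, 312), (174, 278, 311)]
side (199, 119, 33, 27) [(119, 210, 218), (120, 209, 218), (121, 209, 219), (122, 209, 219), (123, 209, 219), (124, 209, 219), (125, 209, 219), (126, 209, 223), (127, 206, 226), (128, 204, 228), (129, 202, 229), (130, 201, 230), (131, 200, 230), (132, 200, 230)]
cork [[[206.0, 170.5], [45.6, 46.4]], [[256.7, 169.2], [45.4, 46.3]], [[307.4, 167.9], [45.8, 45.9]], [[357.9, 166.5], [45.1, 45.8]]]
cork [[[346.9, 236.5], [51.6, 75.4]], [[314.7, 193.6], [24.1, 40.3]], [[294.9, 171.5], [21.3, 37.5]]]
```

Run:
```python
from h import *
ct,cs=env.get_calibration("top"),env.get_calibration("side")
K=dict(a=((424.3,269.8),(288.5,247),(417.4,268.9),.114),b=((130,251.7),(214,122),(136.3,252.2),.092),c=((328.1,264.2),(257.7,214),(326.4,263.4),.070),d=((226.2,262.6),(228,175.8),(227.9,262.3),.048))
for n,(u,v,l,z) in K.items():
    p,e=tri(ct,u,cs,v); print(n,p.round(4),"res",round(e,4),"lid",plane(ct,l,z).round(4), "cap on z", plane(ct,u,p[2]).round(4))
C=[(206,170.5),(256.7,169.2),(307.4,167.9),(357.9,166.5)]
P=np.array([plane(ct,c,.02) for c in C]);print(P.round(4),np.linalg.norm(np.diff(P,axis=0),axis=1))
for c,v in((C[0],(294.9,171.7)),(C[1],(315,194)),(C[2],(338,220))):
    print("corkz",[np.round(q,4) for q in tri(ct,c,cs,v)])
print("bottle/soap",plane(ct,(157,173),.02),plane(ct,(414,162),.06))
```

```text
a [ 0.4407 -0.2021  0.1366] res 0.0006 lid [ 0.4416 -0.1996  0.114 ] cap on z [ 0.4413 -0.2023  0.1366]
b [0.4722 0.2289 0.1122] res 0.0011 lid [0.4723 0.2255 0.092 ] cap on z [0.4732 0.2285 0.1122]
c [ 0.449  -0.0687  0.0939] res 0.0008 lid [ 0.4502 -0.069   0.07  ] cap on z [ 0.4498 -0.069   0.0939]
d [0.4525 0.0905 0.0695] res 0.0013 lid [0.4536 0.0898 0.048 ] cap on z [0.4538 0.0901 0.0695]
[[ 0.6112  0.1301  0.02  ]
 [ 0.6124  0.0424  0.02  ]
 [ 0.6135 -0.0455  0.02  ]
 [ 0.6148 -0.1332  0.02  ]] [0.08769052 0.0878698  0.08770993]
corkz [array([0.6113, 0.1316, 0.0133]), np.float64(0.0013)]
corkz [array([0.6128, 0.043 , 0.0129]), np.float64(0.0009)]
corkz [array([ 0.6144, -0.0458,  0.0118]), np.float64(0.0007)]
bottle/soap [0.60797346 0.21461897 0.02      ] [ 0.613568   -0.21824274  0.06      ]
```

```bash
python3 -m jog '[[0,0,0,0,0,-0.1138,0.06],[0,0,0,0,0,-0.1138,0.06],[0,0,0,0,0,-0.1138,0.06],[0,0,0,0,0,-0.1138,0.06],[0,0,0,0,0,-0.1138,0.06],[0,0,0,0,0,-0.1138,0.06],[0,0,0,0,0,-0.1138,0.06],[0,0,0,0,0,-0.1138,0.06],[0,0,0,0,0,-0.1138,0.06],[0,0,0,0,0,-0.1138,0.06],[0,0,0,0,0,-0.1138,0.06],[0,0,0,0,0,0,0.06]]' 20
```

```text
time_s: 1.1
tool_pos: [0.2035, -0.617, 0.2219]
tool_rot: [-180.0, -0.1, 90.1]
force: [-0.5, 0.3, -0.1]
grip_width: 0.0599
grasp_force: 0.0
```

```bash
python3 -m jog '[[0.0347,0.0198,0,0,0,0,0.06],[0.0347,0.0198,0,0,0,0,0.06],[0.0347,0.0198,0,0,0,0,0.06],[0.0347,0.0198,0,0,0,0,0.06],[0.0347,0.0198,0,0,0,0,0.06],[0.0347,0.0198,0,0,0,0,0.06],[0.0347,0.0198,0,0,0,0,0.06],[0.0347,0.0198,0,0,0,0,0.06],[0.0347,0.0198,0,0,0,0,0.06],[0.0347,0.0198,0,0,0,0,0.06],[0.0347,0.0198,0,0,0,0,0.06],[0.0347,0.0198,0,0,0,0,0.06]]'
python3 -m jog '[[0,0,0,0,0,0,0.06],[0,0,0,0,0,0,0.06]]'
python3 - <<'E'
from h import *
c=env.get_calibration("wrist");i=env.read_camera("wrist");cv2.imwrite("pics/w1.png",i)
print(env.get_obs()["tool_pos"],np.array(c["pose"]).round(3).tolist(),c["fov_y"],[proj(c,p).round() for p in((.4416,-.1996,.142),(.4416,-.1996,.114),(.6148,-.1332,.02),(.4502,-.069,.098))])
E
```

```text
time_s: 2.1
tool_pos: [0.4418, -0.1991, 0.2226]
tool_rot: [180.0, 0.0, 89.8]
force: [-0.1, -0.1, 0.3]
grip_width: 0.0596
grasp_force: 0.0
time_s: 2.27
tool_pos: [0.4424, -0.1983, 0.2227]
tool_rot: [180.0, 0.0, 90.2]
force: [1.1, -0.3, -0.2]
grip_width: 0.0602
grasp_force: 0.0
[ 0.44138748 -0.20051453  0.22244897] [[1.0, -0.002, 0.0, 0.443], [0.002, 0.969, 0.248, -0.13], [-0.001, -0.248, 0.969, 0.385], [0.0, 0.0, 0.0, 1.0]] 64.5291755818861 [array([275., 219.]), array([275., 210.]), array([438., 128.]), array([286.,  44.])]
```

View pics/w1.png

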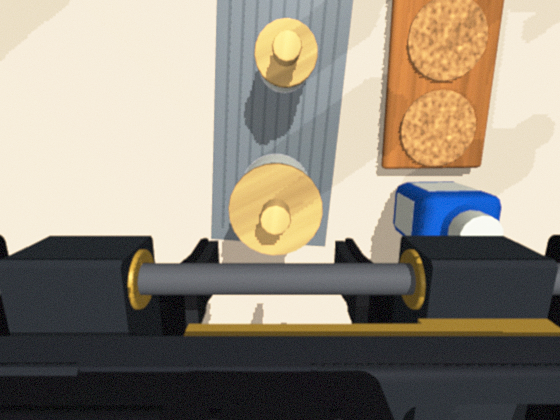

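The wrist view shows a's knob cap at (275,219), c's at (286,45) and the nearest cork at (438,128), all within about 1 px of my projections. I'll check heights across top and wrist, then descend.

```bash
python3 - <<'E'
from h import *
ct,c=env.get_calibration("top"),env.get_calibration("wrist");i=cv2.imread("pics/w1.png")
for n,u,v in(("a",(424.3,269.8),(275,219)),("c",(328.1,264.2),(286.5,45)),("cork4",(357.9,166.5),(438,128)),("cork3",(307.4,167.9),(447.5,38.5))):
    print(n,[np.round(q,4) for q in tri(ct,u,c,v)])
E
python3 -m jog '[[0,0,0.02,0,0,0,0.06],[0,0,0.02,0,0,0,0.06],[0,0,0.02,0,0,0,0.06],[0,0,0.015,0,0,0,0.06],[0,0,0.01,0,0,0,0.06],[0,0,0.01,0,0,0,0.06],[0,0,0.008,0,0,0,0.06],[0,0,0,0,0,0,0.06],[0,0,0,0,0,0,0.06]]'
```

```text
a [array([ 0.4402, -0.2095,  0.1153]), np.float64(0.0001)]
c [array([ 0.4498, -0.0696,  0.0883]), np.float64(0.0002)]
cork4 [array([ 0.617 , -0.1357,  0.011 ]), np.float64(0.001)]
cork3 [array([ 0.616 , -0.0469,  0.0109]), np.float64(0.0011)]
time_s: 3.07
tool_pos: [0.4414, -0.2012, 0.1196]
tool_rot: [-180.0, -0.0, 89.9]
force: [0.7, 0.6, 0.6]
grip_width: 0.0601
grasp_force: 0.0
```

```bash
python3 -m jog '[[0,0,0.0025,0,0,0,0.06],[0,0,0,0,0,0,0.015],[0,0,0,0,0,0,0.015],[0,0,0,0,0,0,0.015],[0,0,0,0,0,0,0.015],[0,0,0,0,0,0,0.015],[0,0,0,0,0,0,0.015],[0,0,0,0,0,0,0.015],[0,0,0,0,0,0,0.015],[0,0,0,0,0,0,0.015]]' 30
```

```text
time_s: 3.9
tool_pos: [0.4416, -0.2009, 0.1171]
tool_rot: [180.0, 0.0, 90.0]
force: [0.7, 0.0, -0.2]
grip_width: 0.0235
grasp_force: 30.0
```

```bash
python3 -m jog '[[0,0,-0.005,0,0,0,0.015],[0,0,-0.012,0,0,0,0.015],[0,0,-0.016,0,0,0,0.015],[0,0,-0.018,0,0,0,0.015],[0,0,-0.018,0,0,0,0.015],[0,0,-0.018,0,0,0,0.015],[0,0,-0.018,0,0,0,0.015],[0,0,-0.014,0,0,0,0.015],[0,0,-0.008,0,0,0,0.015],[0,0,-0.003,0,0,0,0.015]]'
python3 -m jog '[[0.004,0.01,0,0,0,0,0.015],[0.0067,0.0173,0,0,0,0,0.015],[0.0067,0.0173,0,0,0,0,0.015],[0.0067,0.0173,0,0,0,0,0.015],[0.0067,0.0173,0,0,0,0,0.015],[0.0067,0.0173,0,0,0,0,0.015],[0.0067,0.0173,0,0,0,0,0.015],[0.0067,0.0173,0,0,0,0,0.015],[0.0067,0.0173,0,0,0,0,0.015],[0.0067,0.0173,0,0,0,0,0.015],[0.004,0.008,0,0,0,0,0.015],[0,0,0,0,0,0,0.015]]'
python3 -m jog '[[0,0,0,0,0,0,0.015],[0,0,0,0,0,0,0.015]]'
```

```text
time_s: 4.73
tool_pos: [0.4419, -0.2011, 0.2487]
tool_rot: [179.9, 0.1, 90.0]
force: [0.2, -0.2, -3.6]
grip_width: 0.0231
grasp_force: 30.0
time_s: 5.73
tool_pos: [0.6158, -0.1307, 0.2457]
tool_rot: [-179.9, -0.2, 90.1]
force: [0.1, 0.2, -3.3]
grip_width: 0.023
grasp_force: 30.0
time_s: 5.9
tool_pos: [0.614, -0.1335, 0.2466]
tool_rot: [-179.9, 0.0, 89.9]
force: [-0.7, 0.2, -4.6]
grip_width: 0.0232
grasp_force: 30.0
```

```bash
python3 -m jog '[[0,0,0.006,0,0,0,0.015],[0,0,0.014,0,0,0,0.015],[0,0,0.016,0,0,0,0.015],[0,0,0.016,0,0,0,0.015],[0,0,0.016,0,0,0,0.015],[0,0,0.014,0,0,0,0.015],[0,0,0.01,0,0,0,0.015],[0,0,0.006,0,0,0,0.015],[0,0,0.004,0,0,0,0.015],[0,0,0.002,0,0,0,0.015],[0,0,0,0,0,0,0.015]]'
python3 -m jog '[[0,0,0.002,0,0,0,0.015],[0,0,0.001,0,0,0,0.015],[0,0,0,0,0,0,0.015]]'
```

```text
time_s: 6.82
tool_pos: [0.6153, -0.1327, 0.1432]
tool_rot: [180.0, 0.0, 90.0]
force: [-0.6, 0.5, -3.2]
grip_width: 0.0233
grasp_force: 30.0
time_s: 7.07
tool_pos: [0.6153, -0.1326, 0.1403]
tool_rot: [180.0, 0.0, 90.0]
force: [-0.1, -0.2, -4.6]
grip_width: 0.0231
grasp_force: 30.0
```

```bash
python3 -m jog '[[0,0,0.001,0,0,0,0.015],[0,0,0.001,0,0,0,0.015],[0,0,0,0,0,0,0.015]]'
python3 -m jog '[[0,0,0.0007,0,0,0,0.015],[0,0,0,0,0,0,0.015]]'
python3 -m jog '[[0,0,0.0007,0,0,0,0.015],[0,0,0,0,0,0,0.015]]'
```

```text
time_s: 7.32
tool_pos: [0.615, -0.1326, 0.1379]
tool_rot: [-180.0, 0.0, 90.0]
force: [0.6, 0.1, -4.5]
grip_width: 0.0233
grasp_force: 30.0
time_s: 7.48
tool_pos: [0.6151, -0.1326, 0.1372]
tool_rot: [-180.0, 0.0, 90.0]
force: [-0.2, 0.3, -3.3]
grip_width: 0.0233
grasp_force: 30.0
time_s: 7.65
tool_pos: [0.6152, -0.1327, 0.1372]
tool_rot: [180.0, 0.0, 90.0]
force: [-0.5, 0.1, -0.5]
grip_width: 0.0234
grasp_force: 30.0
```

```bash
python3 -m jog '[[0,0,0,0,0,0,0.03],[0,0,0,0,0,0,0.045],[0,0,0,0,0,0,0.06],[0,0,0,0,0,0,0.06],[0,0,-0.005,0,0,0,0.06],[0,0,-0.01,0,0,0,0.06],[0,0,-0.015,0,0,0,0.06],[0,0,-0.02,0,0,0,0.06],[0,0,-0.02,0,0,0,0.06],[0,0,-0.02,0,0,0,0.06]]'
python3 -m jog '[[0.0299,-0.0119,0,0,0,0,0.06],[0.0299,-0.0119,0,0,0,0,0.06],[0.0299,-0.0119,0,0,0,0,0.06],[0.0299,-0.0119,0,0,0,0,0.06],[0.0299,-0.0119,0,0,0,0,0.06],[0.0299,-0.0119,0,0,0,0,0.06],[0.0299,-0.0119,0,0,0,0,0.06],[0.0299,-0.0119,0,0,0,0,0.06],[0.0299,-0.0119,0,0,0,0,0.06],[0.0299,-0.0119,0,0,0,0,0.06],[0.0299,-0.0119,0,0,0,0,0.06],[0.0299,-0.0119,0,0,0,0,0.06]]'
python3 -m jog '[[0,0,0,0,0,0,0.06],[0,0,0,0,0,0,0.06]]'
python3 - <<'E'
from h import *
c=env.get_calibration("wrist");i=env.read_camera("wrist");cv2.imwrite("pics/w2.png",i);cv2.imwrite("pics/top2.png",env.read_camera("top"))
print(env.get_obs()["tool_pos"],[proj(c,p).round(1) for p in((.4723,.2255,.12),(.4723,.2285,.12),(.4723,.2255,.092))])
_,B=blobs(i,(15,90,100),(27,255,255),300,5)
print([np.round(cv2.fitEllipse(cv2.convexHull(b))[0],1).tolist()+np.round(cv2.fitEllipse(cv2.convexHull(b))[1]).tolist() for b in B])
E
```

```text
time_s: 8.48
tool_pos: [0.6153, -0.1325, 0.2287]
tool_rot: [179.9, 0.0, 90.0]
force: [-0.4, 0.3, -0.9]
grip_width: 0.0598
grasp_force: 0.0
time_s: 9.48
tool_pos: [0.4718, 0.2278, 0.2279]
tool_rot: [179.9, 0.0, 90.0]
force: [-0.3, 0.5, -0.1]
grip_width: 0.0597
grasp_force: 0.0
time_s: 9.65
tool_pos: [0.4715, 0.2288, 0.2279]
tool_rot: [179.9, -0.0, 90.3]
force: [1.0, -1.4, -0.2]
grip_width: 0.06
grasp_force: 0.0
[0.4729885  0.22548181 0.22721261] [array([276.9, 212.3]), array([277. , 208.8]), array([276.9, 204.5])]
[[373.2, 333.1, 94.0, 375.0], [140.1, 278.8, 26.0, 61.0], [386.7, 250.5, 26.0, 41.0], [276.9, 201.5, 71.0, 73.0], [551.2, 72.2, 25.0, 118.0]]
```

View pics/w2.png

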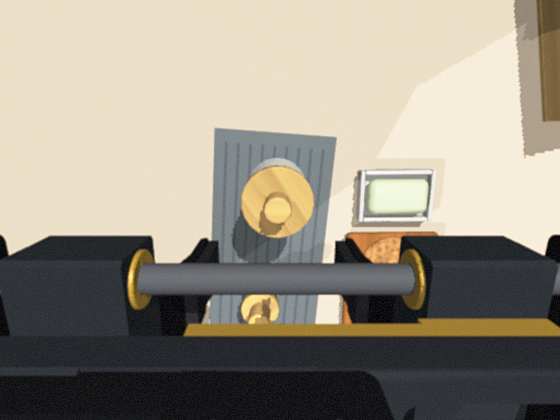

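View pics/top2.png

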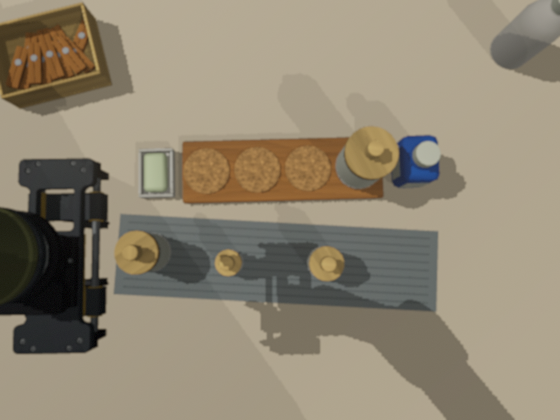

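The wrist view shows b's lid at (277,201) and cap at (277,209), so y ≈ 0.228. The top view shows a standing on the bottle-end cork at (372,152). Now I'll grasp b.

```bash
python3 -m jog '[[0.0015,0,0.02,0,0,0,0.06],[0,0,0.02,0,0,0,0.06],[0,0,0.02,0,0,0,0.06],[0,0,0.02,0,0,0,0.06],[0,0,0.02,0,0,0,0.06],[0,0,0.012,0,0,0,0.06],[0,0,0.01,0,0,0,0.06],[0,0,0.005,0,0,0,0.06],[0,0,0,0,0,0,0.06],[0,0,0,0,0,0,0.06]]'
python3 -m jog '[[0,0,0.003,0,0,0,0.06],[0,0,0.002,0,0,0,0.06],[0,0,0,0,0,0,0.06]]'
python3 -m jog '[[0,0,0,0,0,0,0.015],[0,0,0,0,0,0,0.015],[0,0,0,0,0,0,0.015],[0,0,0,0,0,0,0.015],[0,0,0,0,0,0,0.015],[0,0,0,0,0,0,0.015],[0,0,0,0,0,0,0.015],[0,0,0,0,0,0,0.015]]'
```

```text
time_s: 10.58
tool_pos: [0.4729, 0.2277, 0.1002]
tool_rot: [180.0, -0.0, 90.0]
force: [0.1, 0.9, 0.2]
grip_width: 0.0598
grasp_force: 0.0
time_s: 10.83
tool_pos: [0.4725, 0.2277, 0.0947]
tool_rot: [180.0, 0.0, 90.0]
force: [-0.6, 0.8, -0.5]
grip_width: 0.0599
grasp_force: 0.0
time_s: 11.5
tool_pos: [0.4724, 0.2277, 0.0946]
tool_rot: [180.0, 0.0, 90.0]
force: [0.4, -1.1, 0.9]
grip_width: 0.023
grasp_force: 30.0
```

```bash
python3 -m jog '[[0,0,-0.005,0,0,0,0.015],[0,0,-0.012,0,0,0,0.015],[0,0,-0.018,0,0,0,0.015],[0,0,-0.02,0,0,0,0.015],[0,0,-0.02,0,0,0,0.015],[0,0,-0.02,0,0,0,0.015],[0,0,-0.02,0,0,0,0.015],[0,0,-0.018,0,0,0,0.015],[0,0,-0.012,0,0,0,0.015],[0,0,-0.005,0,0,0,0.015]]'
python3 -m jog '[[-0.0122,0.0063,0,0,0,0,0.015],[-0.0249,0.01285,0,0,0,0,0.015],[-0.0249,0.01285,0,0,0,0,0.015],[-0.0249,0.01285,0,0,0,0,0.015],[-0.0249,0.01285,0,0,0,0,0.015],[-0.0249,0.01285,0,0,0,0,0.015],[-0.0249,0.01285,0,0,0,0,0.015],[-0.0249,0.01285,0,0,0,0,0.015],[-0.0249,0.01285,0,0,0,0,0.015],[-0.0249,0.01285,0,0,0,0,0.015],[-0.0249,0.01285,0,0,0,0,0.015],[-0.0122,0.0063,0,0,0,0,0.015]]'
python3 -m jog '[[0,0,0,0,0,0,0.015],[0,0,0,0,0,0,0.015],[0,0,0.006,0,0,0,0.015],[0,0,0.014,0,0,0,0.015],[0,0,0.018,0,0,0,0.015],[0,0,0.02,0,0,0,0.015],[0,0,0.02,0,0,0,0.015],[0,0,0.016,0,0,0,0.015],[0,0,0.014,0,0,0,0.015],[0,0,0.008,0,0,0,0.015],[0,0,0.006,0,0,0,0.015],[0,0,0,0,0,0,0.015]]'
```

```text
time_s: 12.33
tool_pos: [0.4729, 0.2283, 0.2469]
tool_rot: [179.8, -0.0, 90.0]
force: [1.0, 0.6, -3.8]
grip_width: 0.0231
grasp_force: 30.0
time_s: 13.33
tool_pos: [0.6139, -0.0509, 0.243]
tool_rot: [-179.9, 0.1, 89.7]
force: [-0.4, -0.7, -3.6]
grip_width: 0.0234
grasp_force: 30.0
time_s: 14.33
tool_pos: [0.6127, -0.0452, 0.1216]
tool_rot: [-179.9, -0.0, 90.0]
force: [0.2, -0.2, -3.4]
grip_width: 0.0234
grasp_force: 30.0
```

```bash
python3 -m jog '[[0,0,0.003,0,0,0,0.015],[0,0,0.002,0,0,0,0.015],[0,0,0,0,0,0,0.015],[0,0,0,0,0,0,0.015]]'
python3 -m jog '[[0,0,0.001,0,0,0,0.015],[0,0,0,0,0,0,0.015],[0,0,0,0,0,0,0.015]]'
python3 -m jog '[[0,0,0.0007,0,0,0,0.015],[0,0,0,0,0,0,0.015],[0,0,0,0,0,0,0.015]]'
```

```text
time_s: 14.67
tool_pos: [0.6137, -0.0458, 0.1181]
tool_rot: [180.0, 0.0, 90.0]
force: [0.7, 1.1, -3.2]
grip_width: 0.0231
grasp_force: 30.0
time_s: 14.92
tool_pos: [0.6135, -0.0458, 0.1167]
tool_rot: [180.0, 0.0, 90.0]
force: [-0.4, 0.1, -2.9]
grip_width: 0.0233
grasp_force: 30.0
time_s: 15.17
tool_pos: [0.6134, -0.0458, 0.1159]
tool_rot: [-180.0, 0.0, 90.0]
force: [0.1, 0.8, -3.8]
grip_width: 0.023
grasp_force: 30.0
```

```bash
python3 -m jog '[[0,0,0.0008,0,0,0,0.015],[0,0,0,0,0,0,0.015]]'
python3 -m jog '[[0,0,0.0005,0,0,0,0.015],[0,0,0,0,0,0,0.015]]'
python3 -m jog '[[0,0,0.0005,0,0,0,0.015],[0,0,0,0,0,0,0.015]]'
```

```text
time_s: 15.33
tool_pos: [0.6133, -0.0458, 0.115]
tool_rot: [-180.0, 0.0, 90.0]
force: [-0.7, 0.1, -3.7]
grip_width: 0.0231
grasp_force: 30.0
time_s: 15.5
tool_pos: [0.6134, -0.0457, 0.1147]
tool_rot: [180.0, 0.0, 90.0]
force: [-0.3, -0.4, -2.9]
grip_width: 0.0233
grasp_force: 30.0
time_s: 15.67
tool_pos: [0.6135, -0.0457, 0.1147]
tool_rot: [180.0, 0.0, 90.0]
force: [-1.7, 0.3, 0.3]
grip_width: 0.0234
grasp_force: 30.0
```

```bash
python3 -m jog '[[0,0,0,0,0,0,0.03],[0,0,0,0,0,0,0.045],[0,0,0,0,0,0,0.06],[0,0,0,0,0,0,0.06],[0,0,-0.005,0,0,0,0.06],[0,0,-0.015,0,0,0,0.06],[0,0,-0.02,0,0,0,0.06],[0,0,-0.02,0,0,0,0.06],[0,0,-0.02,0,0,0,0.06]]'
python3 -m jog '[[-0.0023,-0.0163,0,0,0,0,0.06],[-0.0023,-0.0163,0,0,0,0,0.06],[-0.0023,-0.0163,0,0,0,0,0.06],[-0.0023,-0.0163,0,0,0,0,0.06],[-0.0023,-0.0163,0,0,0,0,0.06],[-0.0023,-0.0163,0,0,0,0,0.06],[-0.0023,-0.0163,0,0,0,0,0.06],[-0.0023,-0.0163,0,0,0,0,0.06],[-0.0023,-0.0163,0,0,0,0,0.06],[-0.0023,-0.0163,0,0,0,0,0.06],[0,0,0,0,0,0,0.06],[0,0,0,0,0,0,0.06]]'
python3 - <<'E'
from h import *
c=env.get_calibration("wrist");i=env.read_camera("wrist");cv2.imwrite("pics/w3.png",i)
print(env.get_obs()["tool_pos"],[proj(c,p).round(1) for p in((.450,-.069,.098),(.45,-.069,.070),(.4536,.09,.076),(.4536,.09,.048),(.6124,.0424,.02))])
_,B=blobs(i,(15,90,100),(27,255,255),300,5)
print([np.round(cv2.fitEllipse(cv2.convexHull(b))[0],1).tolist()+np.round(cv2.fitEllipse(cv2.convexHull(b))[1]).tolist() for b in B])
E
```

```text
time_s: 16.42
tool_pos: [0.6134, -0.0456, 0.1954]
tool_rot: [180.0, -0.0, 90.0]
force: [0.7, 0.2, -0.1]
grip_width: 0.0592
grasp_force: 0.0
time_s: 17.42
tool_pos: [0.4506, -0.069, 0.1948]
tool_rot: [179.9, 0.1, 89.9]
force: [-0.8, -0.9, -0.4]
grip_width: 0.0599
grasp_force: 0.0
[ 0.45115414 -0.06869585  0.19474581] [array([275.3, 211.6]), array([275.4, 203.6]), array([279.5,  -1.1]), array([279.2,  11.2]), array([446.4,  76.6])]
[[377.0, 328.8, 27.0, 411.0], [140.1, 278.9, 26.0, 61.0], [275.7, 202.4, 61.0, 62.0], [490.2, 184.3, 86.0, 99.0], [446.2, 76.0, 80.0, 92.0], [447.5, 7.3, 25.0, 58.0], [279.2, 11.4, 51.0, 61.0]]
```

View pics/w3.png

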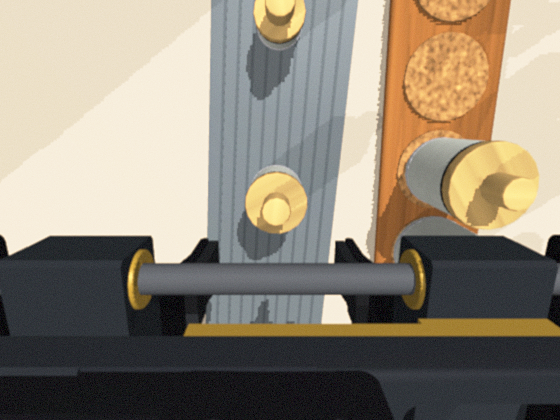

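The view shows c's lid at (276,202) with its cap at (276,211), d's lid at (279,11) and the next cork at (446,76). All match, and b stands on its cork. Grasping c.

```bash
python3 -m jog '[[0.0007,0,0.02,0,0,0,0.06],[0,0,0.02,0,0,0,0.06],[0,0,0.02,0,0,0,0.06],[0,0,0.02,0,0,0,0.06],[0,0,0.016,0,0,0,0.06],[0,0,0.012,0,0,0,0.06],[0,0,0.006,0,0,0,0.06],[0,0,0.004,0,0,0,0.06],[0,0,0.003,0,0,0,0.06],[0,0,0,0,0,0,0.06],[0,0,0,0,0,0,0.06]]'
python3 -m jog '[[0,0,0,0,0,0,0.015],[0,0,0,0,0,0,0.015],[0,0,0,0,0,0,0.015],[0,0,0,0,0,0,0.015],[0,0,0,0,0,0,0.015],[0,0,0,0,0,0,0.015],[0,0,0,0,0,0,0.015],[0,0,0,0,0,0,0.015]]'
```

```text
time_s: 18.38
tool_pos: [0.4511, -0.068, 0.0737]
tool_rot: [179.9, 0.0, 90.0]
force: [0.6, -0.6, 0.8]
grip_width: 0.0596
grasp_force: 0.0
time_s: 19.05
tool_pos: [0.4504, -0.0681, 0.0732]
tool_rot: [-180.0, 0.0, 90.0]
force: [0.0, -0.1, 0.8]
grip_width: 0.0234
grasp_force: 30.0
```

```bash
python3 -m jog '[[0,0,-0.005,0,0,0,0.015],[0,0,-0.012,0,0,0,0.015],[0,0,-0.018,0,0,0,0.015],[0,0,-0.02,0,0,0,0.015],[0,0,-0.02,0,0,0,0.015],[0,0,-0.02,0,0,0,0.015],[0,0,-0.02,0,0,0,0.015],[0,0,-0.018,0,0,0,0.015],[0,0,-0.012,0,0,0,0.015],[0,0,-0.005,0,0,0,0.015]]'
python3 -m jog '[[0.005,0.008,0,0,0,0,0.015],[0.01,0.0145,0,0,0,0,0.015],[0.01,0.0145,0,0,0,0,0.015],[0.01,0.0145,0,0,0,0,0.015],[0.01,0.0145,0,0,0,0,0.015],[0.01,0.0145,0,0,0,0,0.015],[0.01,0.0145,0,0,0,0,0.015],[0.01,0.0145,0,0,0,0,0.015],[0.01,0.0145,0,0,0,0,0.015],[0.01,0.0145,0,0,0,0,0.015],[0.01,0.0145,0,0,0,0,0.015],[0.0055,0.009,0,0,0,0,0.015]]'
python3 -m jog '[[0,0,0,0,0,0,0.015],[0,0,0,0,0,0,0.015],[0,0,0.006,0,0,0,0.015],[0,0,0.014,0,0,0,0.015],[0,0,0.02,0,0,0,0.015],[0,0,0.02,0,0,0,0.015],[0,0,0.02,0,0,0,0.015],[0,0,0.018,0,0,0,0.015],[0,0,0.014,0,0,0,0.015],[0,0,0.008,0,0,0,0.015],[0,0,0.006,0,0,0,0.015],[0,0,0,0,0,0,0.015]]'
python3 -m jog '[[0,0,0.001,0,0,0,0.015],[0,0,0,0,0,0,0.015]]'
```

```text
time_s: 19.88
tool_pos: [0.4512, -0.0681, 0.2249]
tool_rot: [179.9, 0.1, 90.0]
force: [1.1, -0.6, -2.8]
grip_width: 0.0235
grasp_force: 30.0
time_s: 20.88
tool_pos: [0.6129, 0.0439, 0.2216]
tool_rot: [-179.9, -0.1, 90.1]
force: [-0.0, -0.0, -1.9]
grip_width: 0.0232
grasp_force: 30.0
time_s: 21.88
tool_pos: [0.6117, 0.0421, 0.096]
tool_rot: [-179.9, 0.0, 90.0]
force: [0.0, 0.5, -1.4]
grip_width: 0.0236
grasp_force: 30.0
time_s: 22.05
tool_pos: [0.6131, 0.0426, 0.097]
tool_rot: [179.9, 0.0, 90.0]
force: [-0.6, 0.2, -1.7]
grip_width: 0.0235
grasp_force: 30.0
```

Contact is expected at a TCP height of about 0.093.

```bash
python3 -m jog '[[0,0,0.0015,0,0,0,0.015],[0,0,0.001,0,0,0,0.015],[0,0,0,0,0,0,0.015],[0,0,0,0,0,0,0.015]]'
python3 -m jog '[[0,0,0.0008,0,0,0,0.015],[0,0,0,0,0,0,0.015]]'
python3 -m jog '[[0,0,0.0007,0,0,0,0.015],[0,0,0,0,0,0,0.015]]'
python3 -m jog '[[0,0,0.0004,0,0,0,0.015],[0,0,0,0,0,0,0.015]]'
```

```text
time_s: 22.38
tool_pos: [0.6125, 0.0425, 0.0938]
tool_rot: [180.0, 0.0, 90.0]
force: [-0.4, 0.4, -2.0]
grip_width: 0.0231
grasp_force: 30.0
time_s: 22.55
tool_pos: [0.6127, 0.0425, 0.0933]
tool_rot: [180.0, 0.0, 90.0]
force: [-0.3, 0.7, 0.3]
grip_width: 0.0233
grasp_force: 30.0
time_s: 22.72
tool_pos: [0.6128, 0.0425, 0.0932]
tool_rot: [180.0, 0.0, 90.0]
force: [-1.0, -0.1, 4.5]
grip_width: 0.0231
grasp_force: 30.0
time_s: 22.88
tool_pos: [0.6128, 0.0425, 0.0932]
tool_rot: [180.0, 0.0, 90.0]
force: [-2.8, -0.9, 7.2]
grip_width: 0.0235
grasp_force: 30.0
```

```bash
python3 -m jog '[[0,0,-0.0005,0,0,0,0.03],[0,0,0,0,0,0,0.045],[0,0,0,0,0,0,0.06],[0,0,0,0,0,0,0.06],[0,0,-0.005,0,0,0,0.06],[0,0,-0.015,0,0,0,0.06],[0,0,-0.02,0,0,0,0.06],[0,0,-0.02,0,0,0,0.06],[0,0,-0.02,0,0,0,0.06]]'
python3 -m jog '[[0.0047,-0.0159,0,0,0,0,0.06],[0.0047,-0.0159,0,0,0,0,0.06],[0.0047,-0.0159,0,0,0,0,0.06],[0.0047,-0.0159,0,0,0,0,0.06],[0.0047,-0.0159,0,0,0,0,0.06],[0.0047,-0.0159,0,0,0,0,0.06],[0.0047,-0.0159,0,0,0,0,0.06],[0.0047,-0.0159,0,0,0,0,0.06],[0.0047,-0.0159,0,0,0,0,0.06],[0.0047,-0.0159,0,0,0,0,0.06],[0,0,0,0,0,0,0.06],[0,0,0,0,0,0,0.06]]'
python3 - <<'E'
from h import *
c=env.get_calibration("wrist");i=env.read_camera("wrist");cv2.imwrite("pics/w4.png",i)
print(env.get_obs()["tool_pos"],[proj(c,p).round(1) for p in((.4536,.09,.076),(.4536,.09,.048),(.6112,.1301,.02))])
_,B=blobs(i,(15,90,100),(27,255,255),300,5)
print([np.round(cv2.fitEllipse(cv2.convexHull(b))[0],1).tolist()+np.round(cv2.fitEllipse(cv2.convexHull(b))[1]).tolist() for b in B])
E
```

```text
time_s: 23.63
tool_pos: [0.6123, 0.0426, 0.1732]
tool_rot: [-180.0, -0.0, 90.0]
force: [1.1, 0.5, 0.2]
grip_width: 0.0595
grasp_force: 0.0
time_s: 24.63
tool_pos: [0.4535, 0.0894, 0.1727]
tool_rot: [179.9, 0.1, 90.0]
force: [0.3, -1.1, -0.7]
grip_width: 0.0604
grasp_force: 0.0
[0.45412684 0.08913797 0.172683  ] [array([276. , 210.9]), array([276. , 202.9]), array([444.2, 154.2])]
[[377.6, 328.9, 27.0, 407.0], [140.0, 278.9, 26.0, 60.0], [430.1, 229.3, 46.0, 70.0], [275.7, 201.4, 48.0, 49.0], [443.6, 153.1, 80.0, 90.0]]
```

View pics/w4.png

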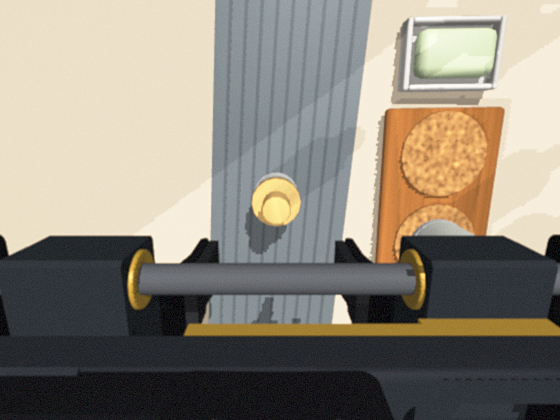

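d's lid is at (276,201), about 1.5 mm farther in y than I had estimated, and the last cork is at (444,153), so y ≈ 0.131. Grasping d.

```bash
python3 -m jog '[[0.0015,0,0.02,0,0,0,0.06],[0,0,0.02,0,0,0,0.06],[0,0,0.02,0,0,0,0.06],[0,0,0.02,0,0,0,0.06],[0,0,0.016,0,0,0,0.06],[0,0,0.012,0,0,0,0.06],[0,0,0.006,0,0,0,0.06],[0,0,0.004,0,0,0,0.06],[0,0,0.003,0,0,0,0.06],[0,0,0,0,0,0,0.06],[0,0,0,0,0,0,0.06]]'
python3 -m jog '[[0,0,0,0,0,0,0.015],[0,0,0,0,0,0,0.015],[0,0,0,0,0,0,0.015],[0,0,0,0,0,0,0.015],[0,0,0,0,0,0,0.015],[0,0,0,0,0,0,0.015],[0,0,0,0,0,0,0.015],[0,0,0,0,0,0,0.015]]'
```

```text
time_s: 25.6
tool_pos: [0.454, 0.091, 0.0518]
tool_rot: [179.9, 0.0, 90.0]
force: [-0.3, 1.5, 0.2]
grip_width: 0.06
grasp_force: 0.0
time_s: 26.27
tool_pos: [0.4534, 0.091, 0.0513]
tool_rot: [-180.0, 0.0, 90.0]
force: [0.0, -0.0, 1.2]
grip_width: 0.0233
grasp_force: 30.0
```

```bash
python3 -m jog '[[0,0,-0.005,0,0,0,0.015],[0,0,-0.012,0,0,0,0.015],[0,0,-0.018,0,0,0,0.015],[0,0,-0.02,0,0,0,0.015],[0,0,-0.02,0,0,0,0.015],[0,0,-0.018,0,0,0,0.015],[0,0,-0.018,0,0,0,0.015],[0,0,-0.012,0,0,0,0.015],[0,0,-0.005,0,0,0,0.015]]'
python3 -m jog '[[0.004,0.008,0,0,0,0,0.015],[0.0032,0.0142,0,0,0,0,0.015],[0.0032,0.0142,0,0,0,0,0.015],[0.0032,0.0142,0,0,0,0,0.015],[0.0032,0.0142,0,0,0,0,0.015],[0.0032,0.0142,0,0,0,0,0.015],[0.0032,0.0142,0,0,0,0,0.015],[0.0032,0.0142,0,0,0,0,0.015],[0.0032,0.0142,0,0,0,0,0.015],[0.0032,0.0142,0,0,0,0,0.015],[0.0032,0.0142,0,0,0,0,0.015],[0.0037,0.008,0,0,0,0,0.015]]'
python3 -m jog '[[0,0,0,0,0,0,0.015],[0,0,0,0,0,0,0.015],[0,0,0.006,0,0,0,0.015],[0,0,0.014,0,0,0,0.015],[0,0,0.02,0,0,0,0.015],[0,0,0.02,0,0,0,0.015],[0,0,0.018,0,0,0,0.015],[0,0,0.014,0,0,0,0.015],[0,0,0.008,0,0,0,0.015],[0,0,0.003,0,0,0,0.015],[0,0,0,0,0,0,0.015],[0,0,0,0,0,0,0.015]]'
```

```text
time_s: 27.02
tool_pos: [0.4546, 0.0915, 0.1819]
tool_rot: [179.8, 0.0, 90.0]
force: [-0.2, -0.0, -1.7]
grip_width: 0.0231
grasp_force: 30.0
time_s: 28.02
tool_pos: [0.6125, 0.1302, 0.1787]
tool_rot: [-180.0, -0.0, 89.9]
force: [-0.2, 0.6, -1.4]
grip_width: 0.0231
grasp_force: 30.0
time_s: 29.02
tool_pos: [0.6119, 0.1309, 0.0769]
tool_rot: [179.9, -0.0, 90.0]
force: [0.7, 0.8, -1.4]
grip_width: 0.0235
grasp_force: 30.0
```

```bash
python3 -m jog '[[0,0,0.002,0,0,0,0.015],[0,0,0.0015,0,0,0,0.015],[0,0,0,0,0,0,0.015],[0,0,0,0,0,0,0.015]]'
python3 -m jog '[[0,0,0.0008,0,0,0,0.015],[0,0,0,0,0,0,0.015]]'
python3 -m jog '[[0,0,0.0007,0,0,0,0.015],[0,0,0,0,0,0,0.015]]'
python3 -m jog '[[0,0,0.0005,0,0,0,0.015],[0,0,0,0,0,0,0.015]]'
```

```text
time_s: 29.35
tool_pos: [0.6116, 0.1306, 0.073]
tool_rot: [180.0, 0.0, 90.0]
force: [0.8, -0.1, -1.8]
grip_width: 0.0233
grasp_force: 30.0
time_s: 29.52
tool_pos: [0.6114, 0.1306, 0.0719]
tool_rot: [-180.0, 0.0, 90.0]
force: [0.5, -0.7, -2.0]
grip_width: 0.0235
grasp_force: 30.0
time_s: 29.68
tool_pos: [0.6116, 0.1307, 0.0714]
tool_rot: [180.0, 0.0, 90.0]
force: [-0.3, 0.1, -1.2]
grip_width: 0.0233
grasp_force: 30.0
time_s: 29.85
tool_pos: [0.6116, 0.1307, 0.0713]
tool_rot: [180.0, 0.0, 90.0]
force: [-1.9, -0.5, 3.6]
grip_width: 0.0236
grasp_force: 30.0
```

Contact. Now release, rise, back away toward the robot (x −0.15) and check.

```bash
python3 -m jog '[[0,0,-0.0003,0,0,0,0.03],[0,0,0,0,0,0,0.045],[0,0,0,0,0,0,0.06],[0,0,0,0,0,0,0.06],[0,0,-0.005,0,0,0,0.06],[0,0,-0.015,0,0,0,0.06],[0,0,-0.03,0,0,0,0.06],[0,0,-0.03,0,0,0,0.06],[0,0,-0.03,0,0,0,0.06],[0,0,-0.03,0,0,0,0.06],[0,0,-0.03,0,0,0,0.06],[0,0,0,0,0,0,0.06]]'
python3 -m jog '[[0.03,-0.01,0,0,0,0,0.06],[0.03,-0.01,0,0,0,0,0.06],[0.03,-0.01,0,0,0,0,0.06],[0.03,-0.01,0,0,0,0,0.06],[0.03,-0.01,0,0,0,0,0.06],[0.03,-0.01,0,0,0,0,0.06],[0.03,-0.01,0,0,0,0,0.06],[0.03,-0.01,0,0,0,0,0.06],[0,0,0,0,0,0,0.06],[0,0,0,0,0,0,0.06]]'
python3 - <<'E'
from h import *
ct,cs=env.get_calibration("top"),env.get_calibration("side")
t=env.read_camera("top");s=env.read_camera("side")
cv2.imwrite("pics/top5.png",t);cv2.imwrite("pics/side5.png",s)
_,T=blobs(t,(19,85,60),(25,255,255),200,7)
for c in T:
    e=cv2.fitEllipse(cv2.convexHull(c))
    if 100<e[0][1]<210 and 150<e[0][0]<400: print(np.round(e[0],1),np.round(e[1],1),[plane(ct,e[0],z+.02).round(4).tolist()[:2] for z in(.114,.092,.070,.048)])
cv2.imwrite("pics/fin.png",np.vstack([cv2.resize(t[110:220,130:460],(660,220)),cv2.resize(s[90:310,200:530],(510,340))[:, :510] if 0 else cv2.copyMakeBorder(cv2.resize(s[90:310,200:530],(510,340)),0,0,0,150,0)]))
E
```

```text
time_s: 30.85
tool_pos: [0.6143, 0.1326, 0.2494]
tool_rot: [179.3, -0.1, 90.0]
force: [0.8, 0.9, 1.1]
grip_width: 0.0599
grasp_force: 0.0
time_s: 31.68
tool_pos: [0.5294, 0.3737, 0.242]
tool_rot: [180.0, -0.1, 90.3]
force: [0.7, -0.7, -0.5]
grip_width: 0.0602
grasp_force: 0.0
[201.6 165.5] [26.5 27.5] [[0.5979, 0.1182], [0.6021, 0.1219], [0.6064, 0.1257], [0.6107, 0.1295]]
[255.2 161.6] [34.9 35.2] [[0.6026, 0.0394], [0.6071, 0.0404], [0.6115, 0.0415], [0.616, 0.0425]]
[311.9 157.5] [43.9 44. ] [[0.6077, -0.0442], [0.6124, -0.046], [0.617, -0.0479], [0.6216, -0.0497]]
[371.1 152.7] [52.9 54.4] [[0.6138, -0.1317], [0.6186, -0.1366], [0.6235, -0.1414], [0.6283, -0.1463]]
```

View pics/fin.png

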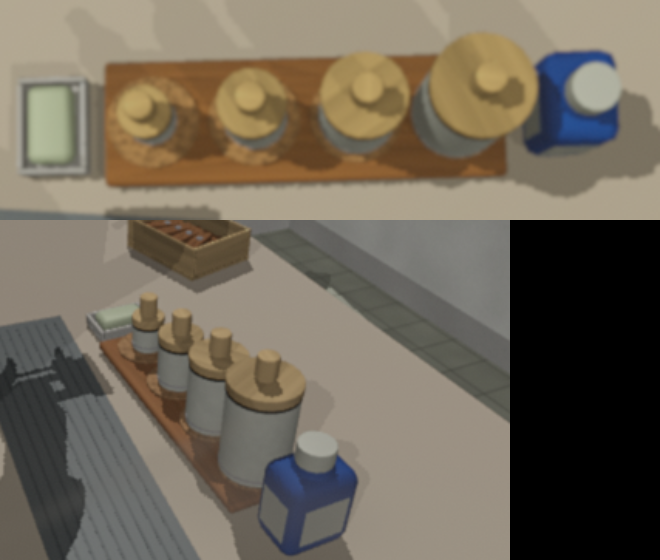

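All four canisters stand upright in size order a to d from the bottle to the soap dish, each within about 2 mm of its cork centre. The bottle and soap dish haven't moved.

```bash
python3 -c "
from cell import env
print(env.sign_off())"
```

```text
the job is handed in; nothing more can be done
None
```

The job is handed in at about 32 s: canisters a, b, c and d stand upright in order from the bottle to the soap dish, each measured within about 2 mm of its cork centre, with no drops and with the bottle and dish showing no movement in the final pictures; the sign-off gave no verdict.

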